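# Slide the drilling template onto the jig's dowel pins

### The arm

A 7-joint arm with a two-finger parallel gripper is mounted at the origin on a cart in front of the work surface, level with it; the furniture and walls round the work are solid. World frame = base frame: x ahead of the robot, y to its left, z up, the work surface at z = 0. Lengths are in m, angles in rad, forces in N, time in s.
With the tool pointing down it reaches from about 0.425 to 0.975 m from the base axis. Payload 16.7 kg.
Tool frame: the origin (TCP) lies midway between the tips of the shut fingers; the grasp point (between the pads) lies 19 mm behind it; z points along the fingers, y is the direction in which the jaws open and shut (so a half turn about z gives the same grasp; the last joint's range is limited). The gripper opens to 85 mm and grips with 20 to 120 N. Pads are 22 mm wide; open, the fingers measure 114 mm over their backs; the gripper's body (76 mm by 85 mm) begins 54 mm behind the grasp point. The pads swing forward as they close: fully open they stand 13 mm farther back than shut.
Start: joints at [-1.3, 0.426, 0.074, 1.606, -0.034, 1.111, -0.067], TCP at [0.275, 0.616, 0.231] pointing down, gripper open.
Joint ranges: [-2.85, 2.85], [-0.5, 2.14], [-1.23, 1.37], [0.21, 2.46], [-1.02, 4.16], [0.16, 2.05], [-2.73, 2.73]. Speed limits (rad/s): [1.89, 1.89, 2.39, 2.39, 3.01, 3.01, 3.01].

### API

Orientations are given as a 3x3 rotation matrix whose columns are the frame's x, y, z axes.
In Python, from rig import robot gives the robot as it stands.
- The arm moves only by the tool send_rows, never from a script. Its argument "deltas" is a list that holds one entry, the list of rows, each a list of 6 numbers: the shift along the tool's x, y, z in units of 300 mm (1.0 is 300 mm), then the turn, a rotation vector about the tool's x, y, z in units of pi/2 rad (1.0 is pi/2 rad). A call has 1 to 20 rows; each row is the pose to reach, as a shift and turn from the pose commanded when the call began, along the tool's axes at that moment; what a row does not reach only later rows make up. A row lasts 1/8 s, in which the tool goes at most 62.5 mm and 10.7 degrees, less where a joint would pass 70% of its speed; a pose out of reach is approached as far as the arm can. A call with a number of a shift or a turn outside -1 to 1 is refused whole. A call with a gripper value outside its range is refused whole. "jaw" is the gripper command: -1 is shut, 1 is fully open, values between are in proportion, set as the call begins (left out, the last holds). The fingers move at their own pace and stop on an object; "grip_force" is the grip in N (left out, the last holds). Time passes only in rows, so rows that repeat a pose let the fingers close. It gives the time, the measured TCP pose, the force and the opening at its end, in the units of the state.
- robot.state(): the state, without advancing time (a new reading comes with each control period).
- robot.read_camera(name): name is "scene" or "top" or "wrist"; returns the picture (400x640x3 uint8, red, green, blue); there is no depth.
- robot.camera_info(name): a dict with "intrinsics" (3x3 intrinsics, pixels), "world_from_camera" (4x4, takes a point from camera to world coordinates); the wrist camera has in their place "T_tool_cam" (4x4, takes a point from camera to tool coordinates, whose origin is the TCP and whose axes are the flange's). Camera axes: x right, y up, looking along -z (the intrinsics and any distortion apply to the point x, -y, -z); pixel columns grow to the right and rows downward; lengths in m; the calibration is good to about 2 mm. A picture is of the moment at which its call begins: read the wrist's pose just before it. camera_info takes no time and is no camera call.
- robot.close_job(): hands the job in, once; it reports no verdict.
The state is a dict: "t": time; "joints": joint angles; "qd": joint speeds; "joint_torque": joint torques, N m; "position": TCP position; "ee_rot": TCP orientation; "force": force on the tool from outside, world axes, zero at the start; "moment": the same for the moment, N m; "width": finger opening in m.
Only numpy, scipy, OpenCV 4.12 (cv2) and the standard library are available. Lean on these libraries where they do the work, as an engineer would, in place of code of your own. Each camera call takes 0.05 s, during which the arm holds its last target.

### The job

The plywood drilling template rests loose on the jig, bridging the raised loading shelf and the tops of two dowel pins hidden beneath it. Without picking it up, slide it along the jig's fence, off the shelf, until both locating holes drop over the pins, then make sure it lies flat and fully home on the low seat, and leave it there. Do not shove about the tin, offcut, nut and tape measure beside the jig.

Things in the scene. Friction and masses are not known exactly. Their poses are not given: they have to be found in the camera images.
- jig_base: Metal drilling jig fixed to the bench; place and yaw vary. Origin on the bench top, below the line where the raised shelf meets the low seat. z up; +y runs from shelf to seat (robot's left when not turned); +x to the fence (away from the robot). Seat: y 0 to 205 mm, top 15 mm above the bench. Shelf: y -85 to 0 mm, top 22 mm above the bench. Both open towards the robot at x = -45 mm.
- jig_fence (a point): Middle of the top edge of the fence's inner face, 30 mm above the bench, jig axes. The fence is a straight steel bar along jig y over the jig's whole length (y -85 to 205 mm), inner face at jig x = +50.75 mm. A template touching it all along has its holes in line with the pins; it then has to slide in jig +y.
- jig_pins (a point): Middle of the range in which the two dowel pins may stand (jig x 0, y 120 mm, on the seat's top), not the pins themselves. Pins: 10 mm diameter, tapered tip, standing 7 mm out of the seat (tops level with the shelf) at jig x -25 and +25 mm, both at one y. Their strip is adjustable: that y is 112 to 128 mm, fixed in a run, not measured, mostly hidden by the template: feel for it.
- template_centre (a point): Centre (half-way up) of the loose plywood template, 100 (x) by 180 (y, along the jig's y) by 18 mm thick, 0.25 to 0.5 kg, too broad to grasp flat; slides at 1 to 3 N. It starts level on shelf and pin tops, 2 to 20 mm off the fence, a few degrees askew, robot-side edge overhanging the jig; this point is then 31 mm above the bench, fully home 24 mm, at jig x 0 and jig y = pin y - 20 mm.
- template_holes (a point): Midway between the template's two locating holes, on its top face: 20 mm from its centre towards +y. Holes: through, 12 mm diameter, chamfered, at template x -25 and +25 mm. Once both drop over the pins the template slides no farther. The six small steel drill bushes in its tail half are not locating holes.
- template_tail (a point): Middle of the template's tail (-y) end face, half-way up, 90 mm from its centre. It starts on the shelf. When slid in +y it first drops off the shelf's edge (the template then leans on the pins, tail down, not yet seated), later the holes drop over the pins. Seated, the tail is 2 to 18 mm past the shelf's edge and its top 11 mm above the shelf's top.
- screw_tin: Bystander: short round food tin, 75 mm across, 58 mm high, standing behind the fence. Origin under its centre.
- offcut: Bystander: pine offcut 110x38x38 mm lying behind the fence, long side roughly along it. Origin under its centre.
- nut: Bystander: steel hex nut 22 mm across, 10 mm high, on the bench behind the fence's far (seat) end. Origin under its centre.
- measure: Bystander: yellow tape measure 89x58x64 mm behind the shelf end of the fence. Origin under its centre.

How it is judged:
By the outcome, as a careful person would: the job done as asked, in the order asked, and still so for the second after the job is handed in, with the robot touching nothing.
It also fails if it takes over 58 s, if anything falls off the work surface, if the arm or the gripper's body presses on something with over 40 N, if the wrist force passes 120 N, or if a joint passes its speed limit or range.

## Working session

There is one attempt and no reset: what is moved stays moved. The work goes in short steps, Python scripts to look and compute and a tool call to move; the robot and the scene stay as the last step left them, time stands still between calls to the robot, and variables do not carry over. Pictures are saved under pics/ and viewed, and the job is handed in when it is done.

Besides the shell and the picture viewer there is one more tool, called after ">>>" as a command line: name --argument value ..., lists and objects as JSON in quotes. send_rows: Moves the arm, as the interface text tells. Its arguments: {"type":"object","properties":{"deltas":{"type":"array","items":{"type":"array","items":{"type":"array","items":{"type":"number"}}}},"jaw":{"type":"number"},"grip_force":{"type":"number"}},"required":["deltas"]}

```bash
ls; mkdir -p pics
python3 - <<'E'
from rig import robot
import cv2
s=robot.state();print(s)
for n in ("scene","top","wrist"):
    print(n,robot.camera_info(n))
    cv2.imwrite(f"pics/{n}0.png",robot.read_camera(n)[:,:,::-1])
E
```

```text
pics
{'t': 0.0, 'joints': array([-1.30051156,  0.42677052,  0.07379765,  1.60661175, -0.03410123,
        1.11079051, -0.06712847]), 'qd': array([ 0.00027638,  0.00098096, -0.00072682,  0.00019805, -0.00019932,
        0.00098584, -0.00029755]), 'joint_torque': array([ 3.58362990e-05, -9.49815130e+01,  3.76088485e+00, -4.63520730e+01,
        1.92711566e-02,  1.00618653e-02,  1.99013994e-05]), 'position': array([0.27493401, 0.61602091, 0.23058121]), 'ee_rot': array([[-9.13171666e-01,  4.07574889e-01, -4.66954026e-04],
       [ 4.07575149e-01,  9.13170831e-01, -1.23722744e-03],
       [-7.78540409e-05, -1.32011990e-03, -9.99999126e-01]]), 'force': array([0.3709166 , 0.04407249, 0.22323973]), 'moment': array([-0.03494541, -0.02512359,  0.01234692]), 'width': 0.08527050751396423}
scene {'intrinsics': array([[486.51485442,   0.        , 318.4926508 ],
       [  0.        , 486.51485442, 199.12619762],
       [  0.        ,   0.        ,   1.        ]]), 'world_from_camera': array([[-0.59319304,  0.58529856, -0.55276361,  0.14533884],
       [-0.80485247, -0.41555573,  0.42370502,  0.4248
[... 403 characters left out ...]
139,  0.00531819, -0.00699556,  0.02359955],
       [-0.00642477,  0.10066585,  0.99489955,  0.99015749],
       [ 0.        ,  0.        ,  0.        ,  1.        ]])}
wrist {'intrinsics': array([[311.87069766,   0.        , 316.86769318],
       [  0.        , 311.87069766, 196.57235158],
       [  0.        ,   0.        ,   1.        ]]), 'T_tool_cam': array([[-4.19307094e-04,  9.66123057e-01,  2.58081506e-01,
         6.54139863e-02],
       [ 9.99999485e-01,  1.66523860e-04,  1.00132839e-03,
         3.17806931e-04],
       [ 9.24429712e-04,  2.58081793e-01, -9.66122629e-01,
        -1.41888016e-01],
       [ 0.00000000e+00,  0.00000000e+00,  0.00000000e+00,
         1.00000000e+00]])}
```

View pics/scene0.png

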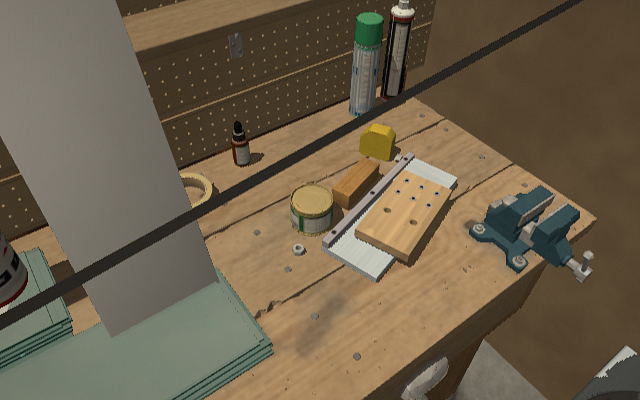

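View pics/top0.png

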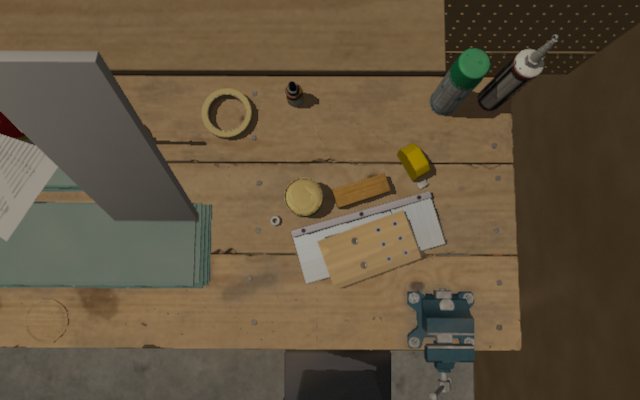

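View pics/wrist0.png

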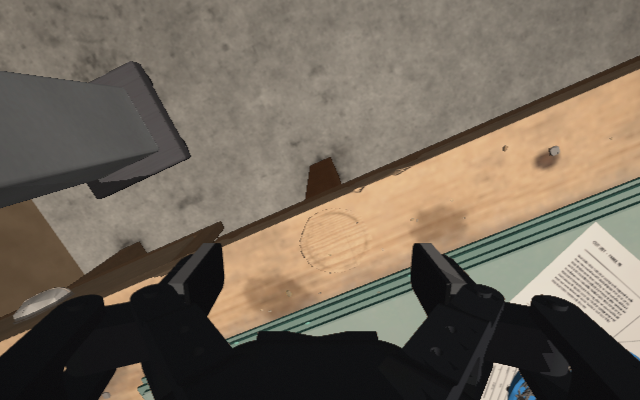

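```bash
cat > h.py <<'E'
import numpy as np
from rig import robot
import cv2
def ray(n,u,v,wp=None):
    c=robot.camera_info(n);K=c["intrinsics"]
    if n=="wrist":
        s=wp or robot.state();T=np.eye(4);T[:3,:3]=s["ee_rot"];T[:3,3]=s["position"];W=T@c["T_tool_cam"]
    else: W=c["world_from_camera"]
    d=np.array([(u-K[0,2])/K[0,0],-(v-K[1,2])/K[1,1],-1.])
    return W[:3,3],W[:3,:3]@d
def onz(n,u,v,z,wp=None):
    o,d=ray(n,u,v,wp);return o+d*(z-o[2])/d[2]
def proj(n,p,wp=None):
    c=robot.camera_info(n);K=c["intrinsics"]
    if n=="wrist":
        s=wp or robot.state();T=np.eye(4);T[:3,:3]=s["ee_rot"];T[:3,3]=s["position"];W=T@c["T_tool_cam"]
    else: W=c["world_from_camera"]
    q=np.linalg.inv(W)@np.append(p,1);return (K[0,0]*q[0]/-q[2]+K[0,2],-K[1,1]*q[1]/-q[2]+K[1,2])
def two(a,b):
    (o1,d1),(o2,d2)=ray(*a),ray(*b)
    t=np.linalg.lstsq(np.stack([d1,-d2],1),o2-o1,rcond=None)[0]
    p,q=o1+t[0]*d1,o2+t[1]*d2
    return (p+q)/2,np.linalg.norm(p-q)
E
python3 - <<'E'
from h import *
np.set_printoptions(precision=4,suppress=True)
print("slab bottom scene",onz("scene",112,337,0),onz("scene",215,283,0),"top",onz("top",110,220,0),onz("top",197,220,0))
# bar: plane from scene, z candidates
for z in (.1,.3,.5,.6):
  print(z,[onz("scene",*p,z).round(2) for p in ((0,320),(300,160),(585,0))],[np.round(proj("top",onz("scene",*p,z))) for p in ((0,320),(300,160),(585,0))])
i=cv2.imread("pics/top0.png")[160:310,260:480];cv2.imwrite("pics/topc.png",cv2.resize(i,None,fx=3.6,fy=3.6,interpolation=cv2.INTER_CUBIC))
i=cv2.imread("pics/scene0.png")[140:290,310:470];cv2.imwrite("pics/scc.png",cv2.resize(i,None,fx=4,fy=4,interpolation=cv2.INTER_CUBIC))
E
```

```text
slab bottom scene [0.6007 0.4503 0.    ] [0.5973 0.2834 0.    ] top [0.5736 0.4786 0.    ] [0.5746 0.2992 0.    ]
0.1 [array([0.64, 0.55, 0.1 ]), array([0.67, 0.07, 0.1 ]), array([ 0.76, -0.94,  0.1 ])] [array([ 48., 183.]), array([309., 167.]), array([847., 121.])]
0.3 [array([0.46, 0.51, 0.3 ]), array([0.48, 0.19, 0.3 ]), array([ 0.54, -0.45,  0.3 ])] [array([-10., 290.]), array([210., 276.]), array([666., 237.])]
0.5 [array([0.28, 0.46, 0.5 ]), array([0.29, 0.32, 0.5 ]), array([0.32, 0.04, 0.5 ])] [array([-123.,  495.]), array([ 20., 486.]), array([315., 461.])]
0.6 [array([0.2 , 0.44, 0.6 ]), array([0.2 , 0.39, 0.6 ]), array([0.21, 0.28, 0.6 ])] [array([-231.,  691.]), array([-162.,  687.]), array([-21., 675.])]
```

View pics/topc.png

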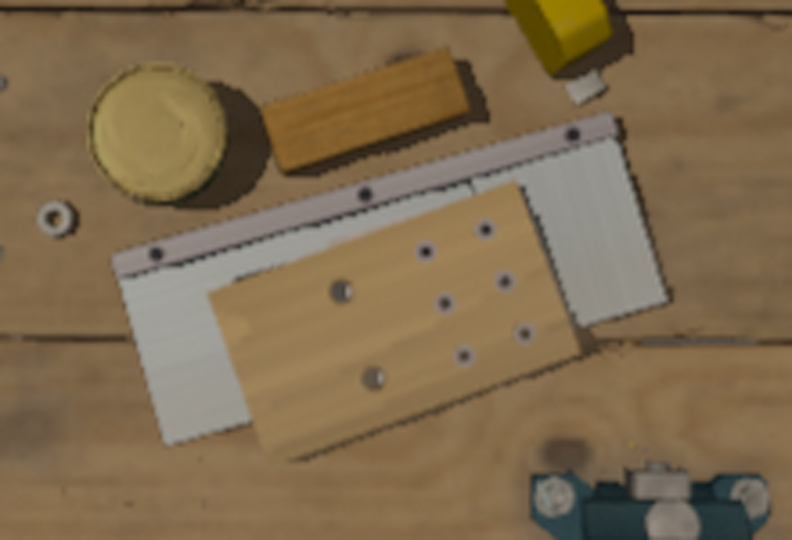

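View pics/scc.png

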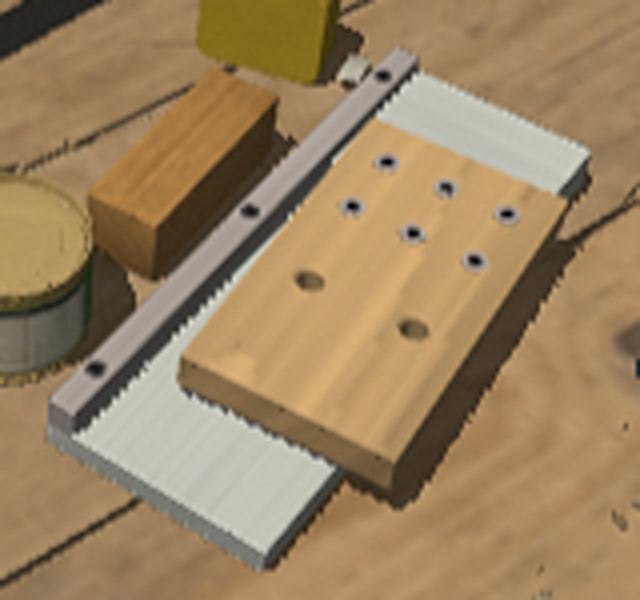

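Run:
```python
from h import *
np.set_printoptions(precision=4,suppress=True)
print(two(("top",110,220),("scene",112,337)),two(("top",197,220),("scene",215,283)))
f=lambda u,v:(260+u/3.6,160+v/3.6)
g=lambda u,v:(310+u/4,140+v/4)
# template top face
T={}
for n,t,s in (("headfence",(208,292),(180,360)),("headrob",(265,460),(395,462)),("tailfence",(518,183),(383,122)),("tailrob",(580,352),(568,198)),("hole+",(341,291),(309,281)),("hole-",(372,378),(413,329)),
  ("fence seatend out",(112,258),(52,402)),("fence shelf end",(614,113),(402,50))):
    print(n,two(("top",*f(*t)),("scene",*g(*s))),onz("top",*f(*t),.04),onz("scene",*g(*s),.04))
print("seat end rob corner",onz("top",*f(165,444),.015),onz("scene",*g(265,560),.015))
print("fence in seat",onz("top",*f(122,277),.03),onz("scene",*g(80,422),.03))
print("fence in shelf",onz("top",*f(622,138),.03),onz("scene",*g(417,70),.03))
print("shelf corner",onz("top",*f(668,300),.022),onz("scene",*g(590,152),.022))
print("fence-in at seam",onz("top",*f(473,179),.022))
print("vise",onz("top",*f(530,480),0.05),onz("top",*f(770,470),.05))
```

```text
(array([0.5692, 0.4516, 0.0501]), np.float64(0.008338302439546601)) (array([0.5735, 0.2903, 0.0339]), np.float64(0.0012248538134552295))
headfence (array([0.5325, 0.0493, 0.0335]), np.float64(0.000915607597146674)) [0.5328 0.0494 0.04  ] [0.5282 0.0529 0.04  ]
headrob (array([0.4404, 0.0162, 0.0363]), np.float64(0.005309080002212651)) [0.4428 0.018  0.04  ] [0.4368 0.0168 0.04  ]
tailfence (array([ 0.592 , -0.1221,  0.0346]), np.float64(0.004344398912227646)) [ 0.5932 -0.1198  0.04  ] [ 0.5866 -0.1189  0.04  ]
tailrob (array([ 0.5013, -0.153 ,  0.039 ]), np.float64(0.0008680155215328055)) [ 0.5016 -0.1525  0.04  ] [ 0.5004 -0.1524  0.04  ]
hole+ (array([ 0.5333, -0.0237,  0.0363]), np.float64(0.0014434146872975325)) [ 0.5338 -0.023   0.04  ] [ 0.5304 -0.0215  0.04  ]
hole- (array([ 0.4862, -0.0405,  0.037 ]), np.float64(0.0017089606511564198)) [ 0.487  -0.0398  0.04  ] [ 0.4839 -0.0389  0.04  ]
fence seatend out (array([0.5509, 0.1028, 0.0254]), np.float64(0.001091596236329511)) [0.551 0.102 0.04 ] [0.5412 0.1099 0.04  ]
fence shelf end (array([ 0.6328, -0.1772,  0.0238]), np.float64(0.002794213120881106)) [ 0.632  -0.1729  0.04  ] [ 0.6194 -0.1628  0.04  ]
seat end rob corner [0.4489 0.0733 0.015 ] [0.4432 0.0766 0.015 ]
fence in seat [0.5408 0.0972 0.03  ] [0.5324 0.1018 0.03  ]
fence in shelf [ 0.6192 -0.1792  0.03  ] [ 0.6117 -0.1678  0.03  ]
shelf corner [ 0.53   -0.2049  0.022 ] [ 0.5263 -0.2014  0.022 ]
fence-in at seam [ 0.5965 -0.0975  0.022 ]
vise [ 0.4341 -0.1232  0.05  ] [ 0.4402 -0.2509  0.05  ]
```

>>> send_rows --deltas '[[[0, 0, 0, 0.1, 0, 0], [0, 0, 0, 0.2, 0, 0], [0, 0, 0, 0.3, 0, 0], [0, 0, 0, 0.4, 0, 0], [0, 0, 0, 0.5, 0, 0]]]' --jaw 0.4

```text
t: 0.78
position: [0.2755, 0.6175, 0.2304]
ee_rot: [[-0.913, 0.288, -0.288], [0.408, 0.646, -0.646], [0.0, -0.707, -0.707]]
force: [-27.0, -65.5, 64.5]
width: 0.0598
```

Run:
```python
from h import *
s=robot.state();print(s["t"],s["position"],s["ee_rot"],s["width"],s["joints"])
cv2.imwrite("pics/w1.png",robot.read_camera("wrist")[:,:,::-1])
```

```text
0.775 [0.27551489 0.61748572 0.23039519] [[-9.13157519e-01  2.87986905e-01 -2.88456040e-01]
 [ 4.07606788e-01  6.45565913e-01 -6.45833847e-01]
 [ 2.25695857e-04 -7.07324673e-01 -7.06888786e-01]] 0.05980533741843024 [-1.26157601  0.92711787  0.0920948   0.95298315 -0.10283699  2.04970529
 -0.03419731]
```

View pics/w1.png

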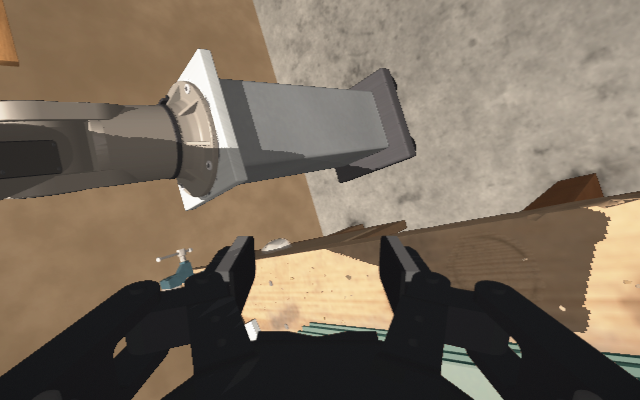

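Run:
```python
from h import *
s=robot.state();print(s["t"],s["force"],s["joints"],s["qd"])
```

```text
0.825 [ 1.07318643  6.03735127 -7.39561051] [-1.26121564  0.94003347  0.09173489  0.94840324 -0.10342787  2.04053661
 -0.03422296] [-0.00911028 -0.0348424  -0.01455958  0.16283571  0.01501352 -0.02351435
  0.00113534]
```

>>> send_rows --deltas '[[[0, 0, 0, -0.05, 0, 0], [0, 0, 0, -0.1, 0, 0], [0, 0, 0, -0.2, 0, 0], [0, 0, 0, -0.3, 0, 0], [0, 0, 0, -0.4, 0, 0], [0, 0, 0, -0.45, 0, 0], [0, 0, 0, -0.5, 0, 0], [0, 0, 0, -0.5, 0, 0]]]'

```text
t: 1.82
position: [0.2748, 0.6156, 0.2319]
ee_rot: [[-0.913, 0.408, -0.0], [0.408, 0.913, 0.0], [0.0, 0.0, -1.0]]
force: [0.3, 0.3, -0.5]
width: 0.0597
```

>>> send_rows --deltas '[[[-0.01, -0.01, 0, 0, 0, 0], [-0.03, -0.035, 0, 0, 0, -0.01], [-0.06, -0.075, 0, 0, 0, -0.02], [-0.11, -0.135, 0, 0, 0, -0.03], [-0.17, -0.21, 0, 0, 0, -0.05], [-0.24, -0.29, 0, 0, 0, -0.07], [-0.31, -0.38, 0, 0, 0, -0.09], [-0.38, -0.47, 0, 0, 0, -0.11], [-0.45, -0.55, 0, 0, 0, -0.13], [-0.52, -0.635, 0, 0, 0, -0.15], [-0.58, -0.705, 0, 0, 0, -0.17], [-0.63, -0.765, 0, 0, 0, -0.185], [-0.66, -0.81, 0, 0, 0, -0.195], [-0.68, -0.835, 0, 0, 0, -0.2], [-0.69, -0.845, 0, 0, 0, -0.2]]]'

```text
t: 3.7
position: [0.361, 0.3, 0.2314]
ee_rot: [[-0.994, 0.106, 0.0], [0.106, 0.994, 0.0], [-0.0, 0.0, -1.0]]
force: [0.1, -0.1, 0.6]
width: 0.0594
```

Run:
```python
from h import *
s=robot.state();print(s["t"],s["position"],s["ee_rot"],s["force"],s["joints"])
cv2.imwrite("pics/s2.png",robot.read_camera("scene")[:,:,::-1])
cv2.imwrite("pics/t2.png",robot.read_camera("top")[:,:,::-1])
```

```text
3.7 [0.36095596 0.29995543 0.23140278] [[-9.94371132e-01  1.05953066e-01  1.58368473e-05]
 [ 1.05953067e-01  9.94371122e-01  1.41972769e-04]
 [-7.05253419e-07  1.42851585e-04 -9.99999990e-01]] [ 0.12604771 -0.10820353  0.60241954] [-0.97353866  0.08317653  0.15186741  2.05797421 -0.01502547  1.00133137
  0.65055618]
```

View pics/s2.png

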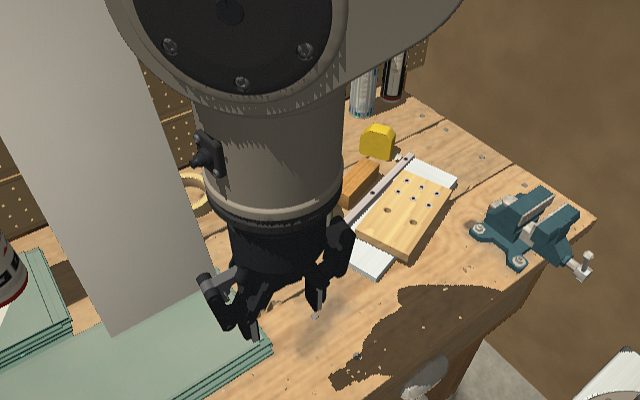

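View pics/t2.png

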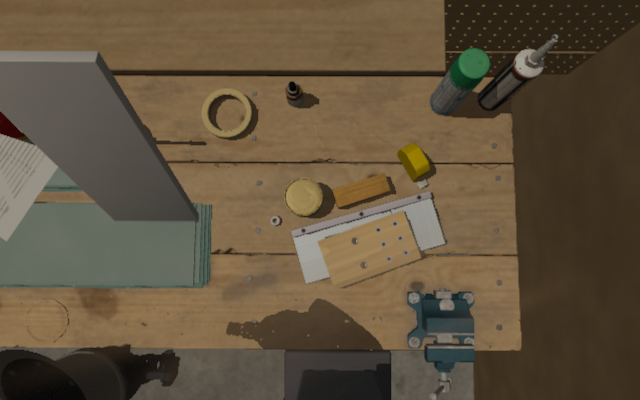

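>>> send_rows --deltas '[[[-0.01, -0.02, 0, 0, 0, -0.01], [-0.04, -0.06, 0, 0, 0, -0.02], [-0.08, -0.13, 0.01, 0, 0, -0.04], [-0.13, -0.22, 0.02, 0, 0, -0.06], [-0.18, -0.33, 0.03, 0, 0, -0.08], [-0.22, -0.44, 0.04, 0, 0, -0.1], [-0.25, -0.55, 0.05, 0, 0, -0.12], [-0.28, -0.66, 0.06, 0, 0, -0.14], [-0.3, -0.76, 0.07, 0, 0, -0.16], [-0.31, -0.84, 0.08, 0, 0, -0.18], [-0.32, -0.89, 0.09, 0, 0, -0.19], [-0.32, -0.92, 0.1, 0, 0, -0.2], [-0.32, -0.93, 0.1, 0, 0, -0.2]]]'

```text
t: 5.42
position: [0.4267, 0.0125, 0.2012]
ee_rot: [[-0.978, -0.207, -0.0], [-0.207, 0.978, -0.0], [0.001, -0.0, -1.0]]
force: [-0.8, 0.1, -0.3]
width: 0.0599
```

Run:
```python
from h import *
s=robot.state();print(s["t"],s["position"],s["ee_rot"],s["force"],s["joints"])
cv2.imwrite("pics/w3.png",robot.read_camera("wrist")[:,:,::-1])
```

```text
5.425 [0.42669897 0.01251096 0.20115964] [[-9.78356649e-01 -2.06925242e-01 -4.59318265e-04]
 [-2.06925148e-01  9.78356746e-01 -2.44809219e-04]
 [ 5.00034330e-04 -1.44466228e-04 -9.99999865e-01]] [-0.76771984  0.11431668 -0.33453569] [-0.59832387  0.03567454  0.43327116  2.18665664 -0.01856998  0.92313184
  1.62514414]
```

View pics/w3.png

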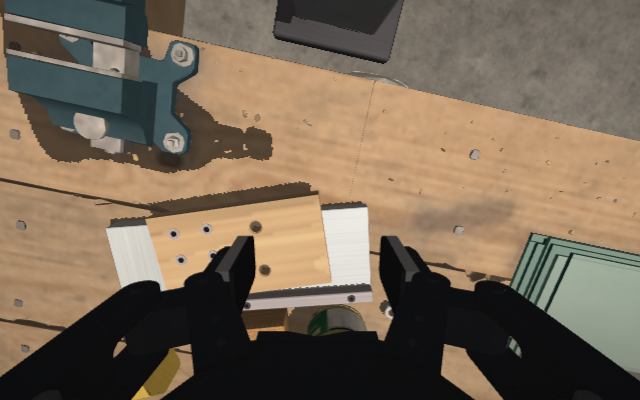

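Run:
```python
from h import *
np.set_printoptions(precision=4,suppress=True)
o=np.array([.5475,-.111]);a=np.radians(15.9);R=np.array([[np.cos(a),-np.sin(a)],[np.sin(a),np.cos(a)]])
for n,u,v,z in (("tailrob",150,219,.04),("headrob",318,194,.04),("headfence",330,286,.04),("hole-",257,227,.04),("hole+",265,270,.04),("seat rob corner",367,205,.015),("fence in seat",372,290,.03),("fence in",245,298,.03),("shelf rob corner",108,227,.022)):
    p=onz("wrist",u,v,z);print(n,p,R.T@(p[:2]-o)*1000)
print(R)
```

```text
tailrob [ 0.5007 -0.1468  0.04  ] [-54.8338 -21.5703]
headrob [0.4391 0.0164 0.04  ] [-69.3106 152.2633]
headfence [0.5376 0.0507 0.04  ] [ 34.81   158.1937]
hole- [ 0.4866 -0.0379  0.04  ] [-38.5606  86.9763]
hole+ [ 0.5333 -0.0218  0.04  ] [10.7894 89.7154]
seat rob corner [0.4465 0.073  0.015 ] [-46.7367 204.6323]
fence in seat [0.5385 0.0998 0.03  ] [ 49.1319 205.2413]
fence in [ 0.5784 -0.039   0.03  ] [49.4183 60.8367]
shelf rob corner [ 0.5277 -0.1998  0.022 ] [-43.405  -79.9933]
[[ 0.9617 -0.274 ]
 [ 0.274   0.9617]]
```

>>> send_rows --deltas '[[[0, -0.01, 0.01, 0, 0, 0], [0.01, -0.04, 0.04, 0, 0, -0.01], [0.02, -0.09, 0.09, 0, 0, -0.02], [0.03, -0.15, 0.16, 0, 0, -0.03], [0.03, -0.21, 0.24, 0, 0, -0.04], [0.03, -0.25, 0.33, 0, 0, -0.044], [0.03, -0.27, 0.42, 0, 0, -0.044], [0.03, -0.274, 0.49, 0, 0, -0.044], [0.03, -0.274, 0.55, 0, 0, -0.044], [0.03, -0.274, 0.59, 0, 0, -0.044], [0.03, -0.274, 0.605, 0, 0, -0.044], [0.03, -0.274, 0.61, 0, 0, -0.044], [0.03, -0.274, 0.61, 0, 0, -0.044]]]'

```text
t: 7.1
position: [0.4353, -0.0693, 0.0187]
ee_rot: [[-0.962, -0.274, 0.001], [-0.274, 0.962, 0.0], [-0.001, -0.0, -1.0]]
force: [0.2, 0.2, -0.9]
width: 0.0599
```

Run:
```python
from h import *
s=robot.state();print(s["t"],s["position"],s["ee_rot"],s["force"],s["joints"])
cv2.imwrite("pics/w4.png",robot.read_camera("wrist")[:,:,::-1])
cv2.imwrite("pics/s4.png",robot.read_camera("scene")[:,:,::-1])
```

```text
7.1 [ 0.4353201  -0.06933797  0.01868245] [[-9.61705037e-01 -2.74085800e-01  6.28725715e-04]
 [-2.74085811e-01  9.61705237e-01  6.96762832e-05]
 [-6.23746093e-04 -1.05316765e-04 -9.99999800e-01]] [ 0.15985975  0.23161967 -0.93296399] [-0.3090522   0.41671154  0.37937571  2.29585818 -0.33239595  0.47761355
  2.18636156]
```

View pics/w4.png

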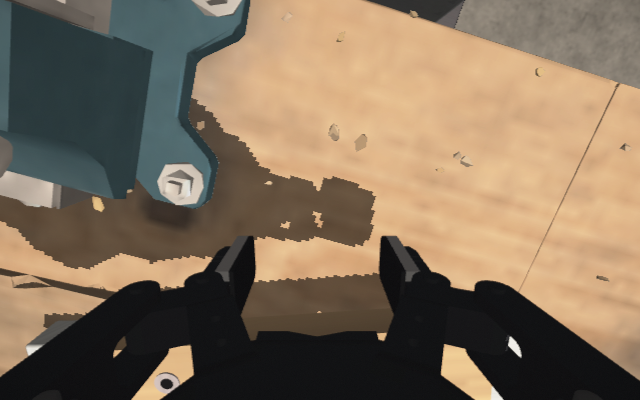

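View pics/s4.png

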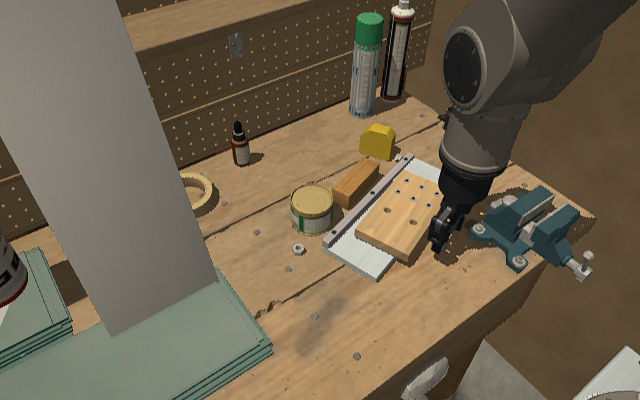

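>>> send_rows --deltas '[[[-0.005, 0, 0, 0, 0, 0], [-0.015, 0, 0, 0, 0, 0], [-0.028, 0, 0, 0, 0, 0], [-0.04, 0, 0, 0, 0, 0], [-0.05, 0, 0, 0, 0, 0], [-0.06, 0, 0, 0, 0, 0], [-0.07, 0, 0, 0, 0, 0], [-0.08, 0, 0, 0, 0, 0], [-0.09, 0, 0, 0, 0, 0], [-0.095, 0, 0, 0, 0, 0], [-0.1, 0, 0, 0, 0, 0]]]'

```text
t: 8.57
position: [0.4639, -0.0611, 0.0183]
ee_rot: [[-0.962, -0.274, -0.0], [-0.274, 0.962, -0.0], [0.0, 0.0, -1.0]]
force: [-2.7, 0.5, -0.4]
width: 0.0594
```

>>> send_rows --deltas '[[[-0.003, 0, 0, 0, 0, 0], [-0.006, 0, 0, 0, 0, 0], [-0.006, 0, 0, 0, 0, 0]]]'

```text
t: 8.95
position: [0.4659, -0.0608, 0.0184]
ee_rot: [[-0.962, -0.274, 0.001], [-0.274, 0.962, -0.0], [-0.0, -0.0, -1.0]]
force: [-0.4, 0.5, -0.3]
width: 0.0597
```

>>> send_rows --deltas '[[[-0.004, 0, 0, 0, 0, 0], [-0.008, 0, 0, 0, 0, 0], [-0.008, 0, 0, 0, 0, 0]]]'

```text
t: 9.32
position: [0.4675, -0.0601, 0.0183]
ee_rot: [[-0.962, -0.274, -0.001], [-0.274, 0.962, 0.0], [0.001, 0.0, -1.0]]
force: [-4.8, -0.2, 3.4]
width: 0.0596
```

Run:
```python
from h import *
cv2.imwrite("pics/t5.png",cv2.resize(robot.read_camera("top")[160:310,260:480,::-1],None,fx=3.6,fy=3.6,interpolation=cv2.INTER_CUBIC))
print(robot.state()["force"])
```

```text
[-4.7161856  -0.1458567   5.11845652]
```

View pics/t5.png

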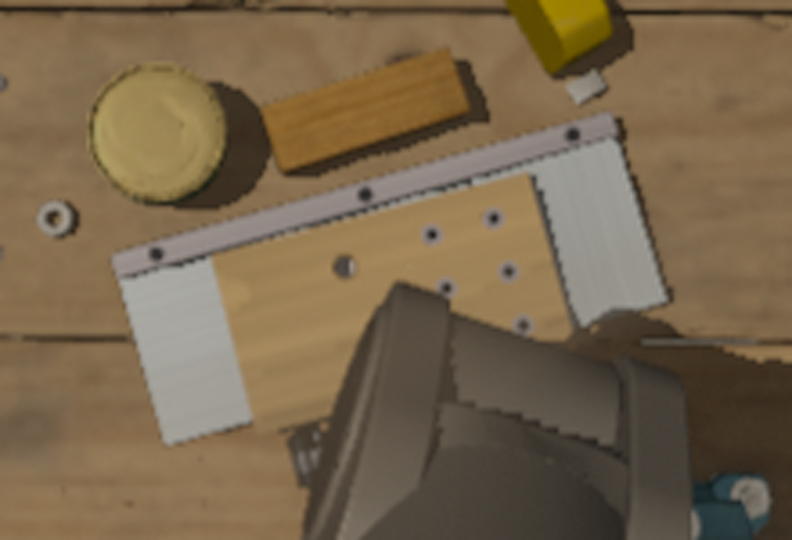

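>>> send_rows --deltas '[[[-0.003, 0, 0, 0, 0, 0], [-0.005, 0, 0, 0, 0, 0], [-0.005, 0, 0, 0, 0, 0]]]'

```text
t: 9.75
position: [0.4687, -0.0598, 0.0183]
ee_rot: [[-0.962, -0.273, -0.001], [-0.273, 0.962, -0.0], [0.001, 0.0, -1.0]]
force: [-6.3, -1.2, 5.3]
width: 0.0597
```

Run:
```python
from h import *
np.set_printoptions(precision=4,suppress=True)
cv2.imwrite("pics/t6.png",cv2.resize(robot.read_camera("top")[190:260,290:440,::-1],None,fx=5.3,fy=5.3,interpolation=cv2.INTER_CUBIC))
cv2.imwrite("pics/s6.png",cv2.resize(robot.read_camera("scene")[140:290,310:470,::-1],None,fx=4,fy=4,interpolation=cv2.INTER_CUBIC))
s=robot.state();print(s["t"],s["position"],s["force"],s["moment"])
```

```text
9.85 [ 0.4687 -0.0598  0.0183] [-6.0404 -1.5762  5.9429] [-0.3449  1.2942 -0.2194]
```

View pics/t6.png

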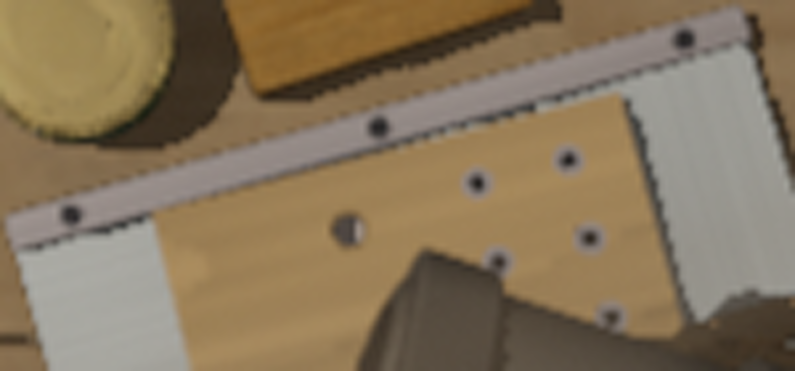

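View pics/s6.png

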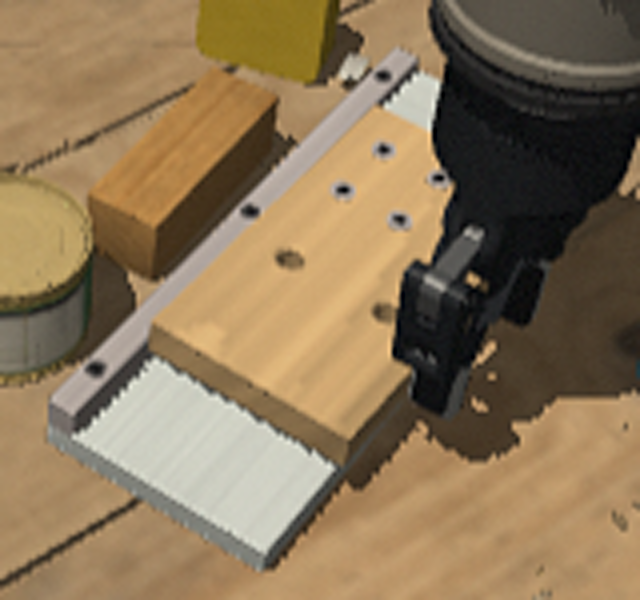

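>>> send_rows --deltas '[[[-0.004, 0, 0, 0, 0, 0], [-0.008, 0, 0, 0, 0, 0], [-0.008, 0, 0, 0, 0, 0]]]'

```text
t: 10.22
position: [0.4696, -0.06, 0.0181]
ee_rot: [[-0.962, -0.272, -0.003], [-0.272, 0.962, -0.0], [0.003, 0.001, -1.0]]
force: [-11.3, -7.5, 8.9]
width: 0.0598
```

Run:
```python
from h import *
np.set_printoptions(precision=4,suppress=True)
cv2.imwrite("pics/t7.png",cv2.resize(robot.read_camera("top")[190:260,290:440,::-1],None,fx=5.3,fy=5.3,interpolation=cv2.INTER_CUBIC))
s=robot.state();print(s["t"],s["position"],s["force"],s["moment"])
```

```text
10.275 [ 0.4699 -0.06    0.0181] [-10.0983  -5.964    6.1023] [-1.6543  1.9138 -0.4541]
```

View pics/t7.png

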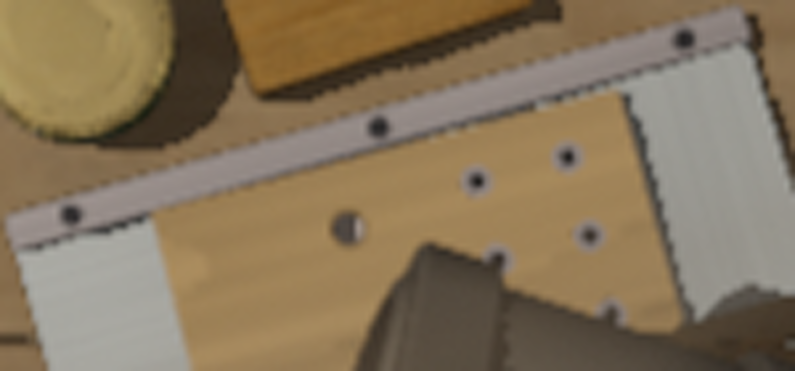

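>>> send_rows --deltas '[[[0.01, 0, 0, 0, 0, 0], [0.03, -0.01, -0.007, 0, 0, 0], [0.03, -0.04, -0.013, 0, 0, 0], [0.03, -0.09, -0.013, 0, 0, 0], [0.03, -0.13, -0.013, 0, 0, 0], [0.03, -0.155, -0.013, 0, 0, 0], [0.03, -0.16, -0.013, 0, 0, 0], [0.025, -0.16, -0.013, 0, 0, 0], [0.015, -0.16, -0.013, 0, 0, 0], [0.01, -0.16, -0.013, 0, 0, 0], [0.005, -0.16, -0.013, 0, 0, 0], [0.005, -0.16, -0.013, 0, 0, 0]]]'

```text
t: 11.78
position: [0.483, -0.1055, 0.0221]
ee_rot: [[-0.962, -0.274, -0.001], [-0.274, 0.962, 0.0], [0.001, 0.0, -1.0]]
force: [-3.6, -0.5, 2.4]
width: 0.0602
```

>>> send_rows --deltas '[[[-0.005, 0, 0, 0, 0, 0], [-0.01, 0, 0, 0, 0, 0], [-0.01, 0, 0, 0, 0, 0]]]'

```text
t: 12.15
position: [0.4846, -0.1054, 0.022]
ee_rot: [[-0.962, -0.274, -0.003], [-0.274, 0.962, -0.0], [0.003, 0.0, -1.0]]
force: [-12.0, -6.8, 8.9]
width: 0.0596
```

Run:
```python
from h import *
np.set_printoptions(precision=4,suppress=True)
cv2.imwrite("pics/t8.png",cv2.resize(robot.read_camera("top")[190:260,290:440,::-1],None,fx=5.3,fy=5.3,interpolation=cv2.INTER_CUBIC))
s=robot.state();print(s["t"],s["position"],s["force"],s["moment"])
```

```text
12.2 [ 0.4846 -0.1054  0.022 ] [-12.0789  -6.0399   8.3665] [-1.0019  2.4432  0.3823]
```

View pics/t8.png

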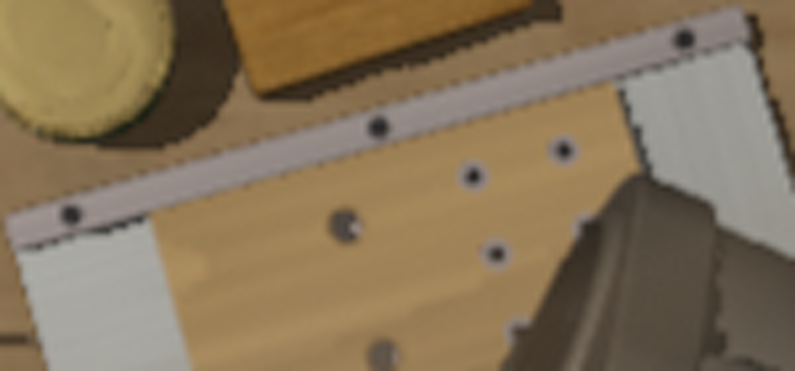

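>>> send_rows --deltas '[[[0.02, 0, 0, 0, 0, 0], [0.05, 0, -0.02, 0, 0, 0], [0.06, 0, -0.07, 0, 0, 0], [0.06, 0, -0.14, 0, 0, 0.02], [0.06, -0.01, -0.2, 0, 0, 0.06], [0.05, -0.03, -0.25, 0, 0, 0.13], [0.03, -0.07, -0.28, 0, 0, 0.21], [0, -0.12, -0.3, 0, 0, 0.3], [-0.04, -0.17, -0.3, 0, 0, 0.39], [-0.08, -0.21, -0.3, 0, 0, 0.48], [-0.11, -0.24, -0.3, 0, 0, 0.57], [-0.14, -0.26, -0.3, 0, 0, 0.66], [-0.155, -0.275, -0.3, 0, 0, 0.75], [-0.165, -0.28, -0.3, 0, 0, 0.84], [-0.167, -0.281, -0.3, 0, 0, 0.91], [-0.167, -0.281, -0.3, 0, 0, 0.96], [-0.167, -0.281, -0.3, 0, 0, 0.99], [-0.167, -0.281, -0.3, 0, 0, 1.0], [-0.167, -0.281, -0.3, 0, 0, 1.0]]]'

```text
t: 14.58
position: [0.5577, -0.1719, 0.1128]
ee_rot: [[-0.275, 0.961, 0.001], [0.961, 0.275, 0.0], [0.0, 0.001, -1.0]]
force: [-1.5, -0.1, -0.1]
width: 0.0596
```

Run:
```python
from h import *
np.set_printoptions(precision=4,suppress=True)
cv2.imwrite("pics/w9.png",robot.read_camera("wrist")[:,:,::-1])
cv2.imwrite("pics/s9.png",robot.read_camera("scene")[:,:,::-1])
s=robot.state();print(s["t"],s["position"],s["force"],s["joints"],s["ee_rot"])
```

```text
14.675 [ 0.5576 -0.1719  0.1125] [-0.626  -0.9398  0.1714] [-0.4491  0.5598  0.855   1.9547 -0.5494  0.8756  0.9754] [[-0.2748  0.9615  0.0003]
 [ 0.9615  0.2748  0.0002]
 [ 0.0001  0.0004 -1.    ]]
```

View pics/w9.png

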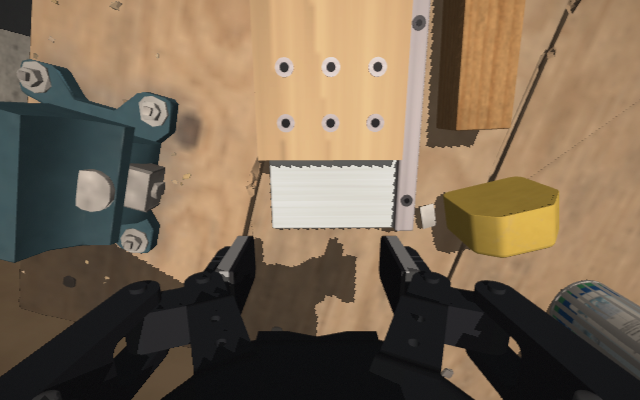

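View pics/s9.png

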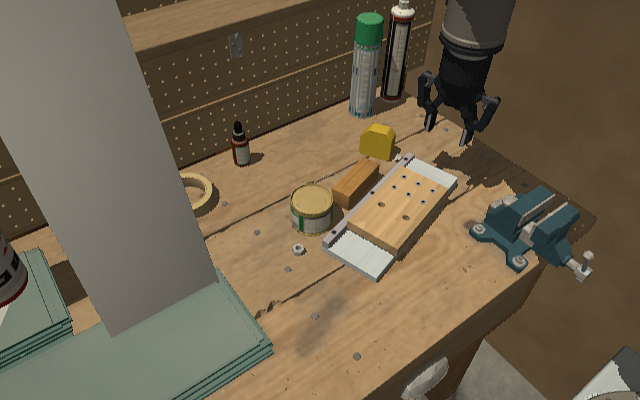

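Run:
```python
from h import *
np.set_printoptions(precision=1,suppress=True)
s=robot.state();R=s["ee_rot"];p0=s["position"]
for n,u,v,z in (("tail l",257,160,.04),("tail r",400,160,.04),("tail lo",275,164,.022),("shelf end l",272,229,.022),("shelf end r",396,229,.022),("fence in",399,229,.03),("fence in up",407,60,.03),("tmpl up r",407,60,.04),("tmpl l up",252,60,.04),("measure",447,210,.064),("tape hook",420,222,.0)):
    p=onz("wrist",u,v,z);print(n,R.T@(p-p0)*1000)
```

```text
tail l [ 34.3 -41.5  72.5]
tail r [34.2 57.2 72.6]
tail lo [ 28.6 -31.6  90.5]
shelf end l [-23.3 -35.8  90.5]
shelf end r [-23.4  62.6  90.6]
fence in [-20.3  62.8  82.6]
fence in up [99.7 60.  82.6]
tmpl up r [98.2 57.3 72.6]
tmpl l up [ 98.2 -41.5  72.5]
measure [ 5.6 83.1 48.6]
tape hook [-25.4  88.9 112.6]
```

>>> send_rows --deltas '[[[0, 0.005, 0.01, 0, 0, 0], [0, 0.01, 0.04, 0, 0, 0], [0, 0.015, 0.09, 0, 0, 0], [0, 0.017, 0.15, 0, 0, 0], [0, 0.017, 0.21, 0, 0, 0], [0, 0.017, 0.255, 0, 0, 0], [0, 0.017, 0.28, 0, 0, 0], [0, 0.017, 0.288, 0, 0, 0], [0, 0.017, 0.288, 0, 0, 0]]]'

```text
t: 15.8
position: [0.5626, -0.1707, 0.026]
ee_rot: [[-0.274, 0.962, 0.0], [0.962, 0.274, -0.0], [-0.0, 0.0, -1.0]]
force: [-0.4, 0.9, 0.1]
width: 0.0598
```

>>> send_rows --deltas '[[[0.005, 0, 0, 0, 0, 0], [0.015, 0, 0, 0, 0, 0], [0.03, 0, 0, 0, 0, 0], [0.045, 0, 0, 0, 0, 0], [0.06, 0, 0, 0, 0, 0], [0.07, 0, 0, 0, 0, 0], [0.08, 0, 0, 0, 0, 0], [0.085, 0, 0, 0, 0, 0], [0.09, 0, 0, 0, 0, 0]]]'

```text
t: 16.92
position: [0.555, -0.145, 0.0258]
ee_rot: [[-0.274, 0.962, 0.0], [0.962, 0.274, -0.001], [-0.0, -0.0, -1.0]]
force: [0.3, -3.7, 0.4]
width: 0.0595
```

Run:
```python
from h import *
np.set_printoptions(precision=4,suppress=True)
cv2.imwrite("pics/t10.png",cv2.resize(robot.read_camera("top")[160:310,260:480,::-1],None,fx=3.6,fy=3.6,interpolation=cv2.INTER_CUBIC))
cv2.imwrite("pics/s10.png",cv2.resize(robot.read_camera("scene")[120:290,310:500,::-1],None,fx=3.5,fy=3.5,interpolation=cv2.INTER_CUBIC))
s=robot.state();print(s["t"],s["position"],s["force"],s["moment"])
```

```text
17.025 [ 0.5549 -0.1448  0.0258] [-1.0758 -2.7285 -0.3433] [-0.5758  0.253   0.0835]
```

View pics/s10.png

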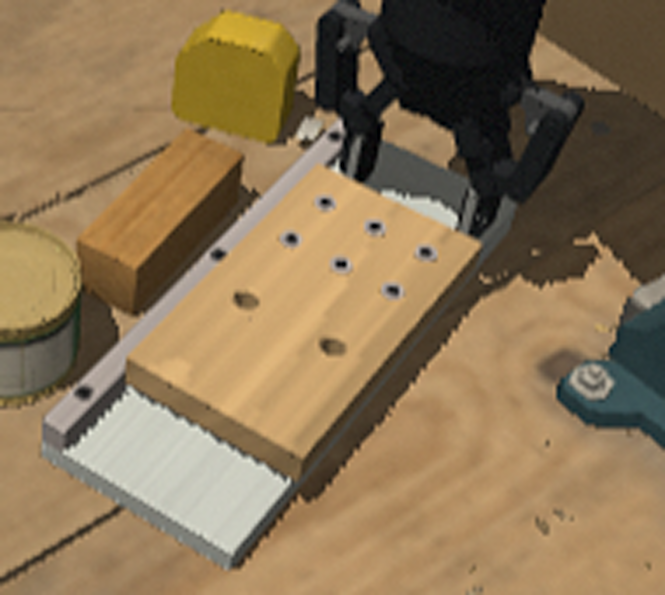

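View pics/t10.png

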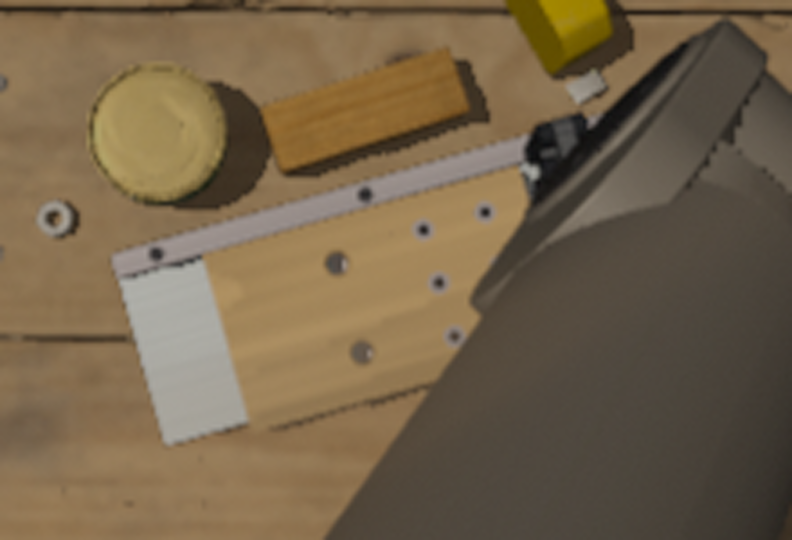

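>>> send_rows --deltas '[[[0.006, 0, 0, 0, 0, 0], [0.015, 0, 0, 0, 0, 0], [0.025, 0, 0, 0, 0, 0], [0.035, 0, 0, 0, 0, 0], [0.045, 0, 0, 0, 0, 0], [0.055, 0, 0, 0, 0, 0], [0.064, 0, 0, 0, 0, 0], [0.07, 0, 0, 0, 0, 0], [0.073, 0, 0, 0, 0, 0]]]'

```text
t: 18.15
position: [0.5491, -0.1235, 0.0258]
ee_rot: [[-0.274, 0.962, -0.0], [0.962, 0.274, -0.0], [-0.0, -0.0, -1.0]]
force: [0.4, -3.9, -0.3]
width: 0.06
```

Run:
```python
from h import *
np.set_printoptions(precision=4,suppress=True)
cv2.imwrite("pics/s11.png",cv2.resize(robot.read_camera("scene")[120:290,310:500,::-1],None,fx=3.5,fy=3.5,interpolation=cv2.INTER_CUBIC))
s=robot.state();print(s["t"],s["position"],s["force"],s["moment"])
```

```text
18.2 [ 0.549  -0.1234  0.0258] [ 0.1057 -2.457  -0.595 ] [-0.6427  0.0328  0.1192]
```

View pics/s11.png

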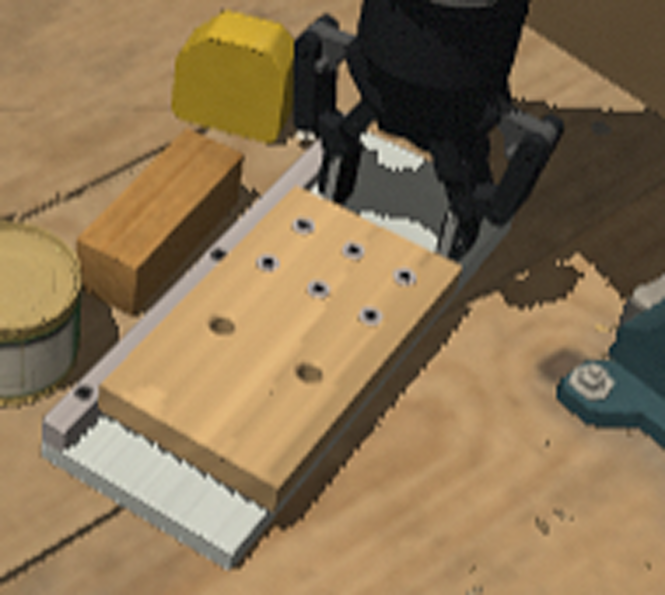

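>>> send_rows --deltas '[[[0.004, 0, 0, 0, 0, 0], [0.008, 0, 0, 0, 0, 0], [0.012, 0, 0, 0, 0, 0], [0.016, 0, 0, 0, 0, 0], [0.02, 0, 0, 0, 0, 0], [0.024, 0, 0, 0, 0, 0], [0.028, 0, 0, 0, 0, 0]]]'

```text
t: 19.08
position: [0.5468, -0.1154, 0.0258]
ee_rot: [[-0.274, 0.962, -0.0], [0.962, 0.274, -0.0], [-0.0, -0.0, -1.0]]
force: [0.2, -2.4, -0.2]
width: 0.0597
```

>>> send_rows --deltas '[[[0.004, 0, 0, 0, 0, 0], [0.008, 0, 0, 0, 0, 0], [0.012, 0, 0, 0, 0, 0], [0.016, 0, 0, 0, 0, 0], [0.02, 0, 0, 0, 0, 0]]]'

```text
t: 19.7
position: [0.5451, -0.1097, 0.0258]
ee_rot: [[-0.274, 0.962, -0.0], [0.962, 0.274, -0.0], [-0.0, -0.0, -1.0]]
force: [-0.8, -2.7, -0.8]
width: 0.06
```

Run:
```python
from h import *
np.set_printoptions(precision=4,suppress=True)
cv2.imwrite("pics/s12.png",cv2.resize(robot.read_camera("scene")[120:290,310:500,::-1],None,fx=3.5,fy=3.5,interpolation=cv2.INTER_CUBIC))
s=robot.state();print(s["t"],s["position"],s["force"],s["moment"])
```

```text
19.75 [ 0.5451 -0.1094  0.0258] [ 0.1202 -1.2146 -0.8436] [-0.3441 -0.0804  0.0504]
```

View pics/s12.png

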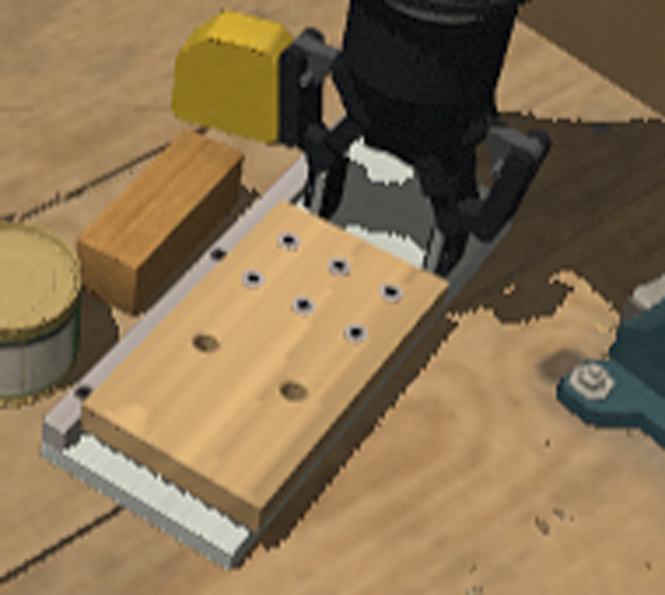

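>>> send_rows --deltas '[[[0.003, 0, 0, 0, 0, 0], [0.006, 0, 0, 0, 0, 0], [0.009, 0, 0, 0, 0, 0]]]'

```text
t: 20.12
position: [0.5444, -0.1069, 0.0258]
ee_rot: [[-0.274, 0.962, -0.0], [0.962, 0.274, 0.0], [0.0, -0.0, -1.0]]
force: [0.3, 0.3, -0.9]
width: 0.06
```

>>> send_rows --deltas '[[[0.003, 0, 0, 0, 0, 0], [0.006, 0, 0, 0, 0, 0], [0.009, 0, 0, 0, 0, 0]]]'

```text
t: 20.5
position: [0.5437, -0.1049, 0.0259]
ee_rot: [[-0.274, 0.962, 0.0], [0.962, 0.274, -0.0], [-0.0, 0.0, -1.0]]
force: [0.9, -3.9, 1.2]
width: 0.0596
```

Run:
```python
from h import *
np.set_printoptions(precision=4,suppress=True)
cv2.imwrite("pics/s13.png",cv2.resize(robot.read_camera("scene")[120:290,310:500,::-1],None,fx=3.5,fy=3.5,interpolation=cv2.INTER_CUBIC))
s=robot.state();print(s["t"],s["position"],s["force"],s["moment"])
```

```text
20.55 [ 0.5436 -0.1047  0.0259] [ 0.8613 -3.5356  1.1074] [-0.8026 -0.0648  0.1284]
```

View pics/s13.png

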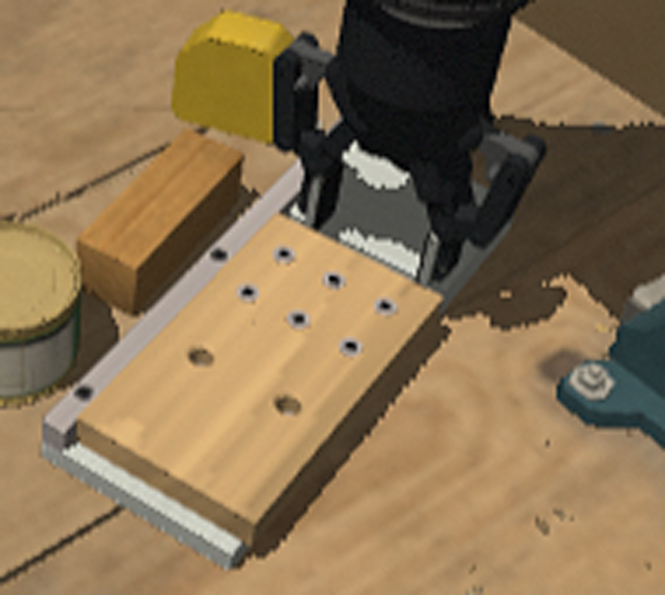

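>>> send_rows --deltas '[[[0.003, 0, 0, 0, 0, 0], [0.006, 0, 0, 0, 0, 0], [0.006, 0, 0, 0, 0, 0]]]'

```text
t: 20.92
position: [0.5435, -0.104, 0.0261]
ee_rot: [[-0.273, 0.962, 0.001], [0.962, 0.273, -0.002], [-0.002, 0.001, -1.0]]
force: [1.1, -7.9, 0.7]
width: 0.06
```

Run:
```python
from h import *
np.set_printoptions(precision=4,suppress=True)
i=robot.read_camera("top")[:,:,::-1];j=robot.read_camera("scene")[:,:,::-1]
cv2.imwrite("pics/s14.png",j);cv2.imwrite("pics/t14.png",cv2.resize(i[180:300,270:430],None,fx=5,fy=5,interpolation=cv2.INTER_CUBIC))
s=robot.state();print(s["t"],s["position"],s["force"],s["moment"])
```

```text
21.025 [ 0.5436 -0.104   0.0261] [ 1.4639 -7.8535  1.6293] [-1.8565 -0.2328  0.1794]
```

View pics/t14.png

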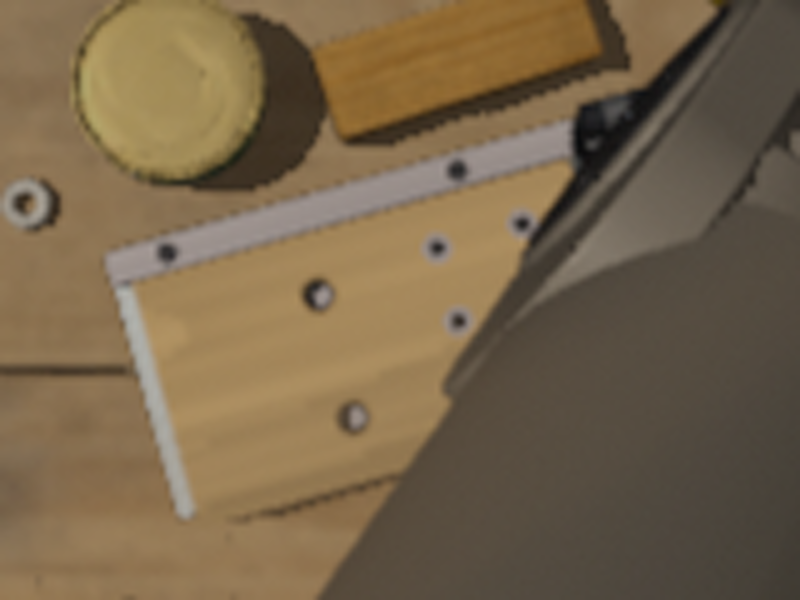

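>>> send_rows --deltas '[[[-0.01, 0, 0, 0, 0, 0], [-0.03, 0, -0.01, 0, 0, 0], [-0.04, 0, -0.04, 0, 0, 0], [-0.04, 0, -0.1, 0, 0, 0], [-0.04, 0, -0.17, 0, 0, 0], [-0.04, 0, -0.24, 0, 0, 0], [-0.04, 0, -0.29, 0, 0, 0], [-0.04, 0, -0.31, 0, 0, 0], [-0.04, 0, -0.32, 0, 0, 0], [-0.04, 0, -0.32, 0, 0, 0]]]'

```text
t: 22.28
position: [0.5463, -0.1143, 0.1216]
ee_rot: [[-0.274, 0.962, -0.0], [0.962, 0.274, -0.0], [0.0, -0.0, -1.0]]
force: [-0.3, 0.4, 0.4]
width: 0.0599
```

Run:
```python
from h import *
np.set_printoptions(precision=4,suppress=True)
s=robot.state();print(s["t"],s["position"],s["force"],s["ee_rot"])
cv2.imwrite("pics/w15.png",robot.read_camera("wrist")[:,:,::-1])
cv2.imwrite("pics/s15.png",cv2.resize(robot.read_camera("scene")[150:300,310:470,::-1],None,fx=4,fy=4,interpolation=cv2.INTER_CUBIC))
```

```text
22.275 [ 0.5463 -0.1143  0.1216] [-0.2723  0.4056  0.3773] [[-0.2741  0.9617 -0.0005]
 [ 0.9617  0.2741 -0.0001]
 [ 0.0001 -0.0005 -1.    ]]
```

View pics/w15.png

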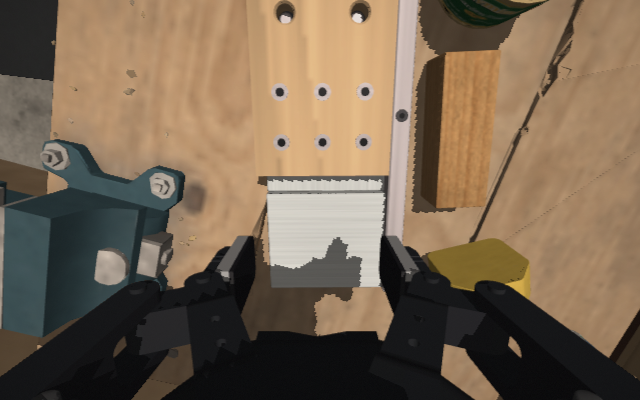

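View pics/s15.png

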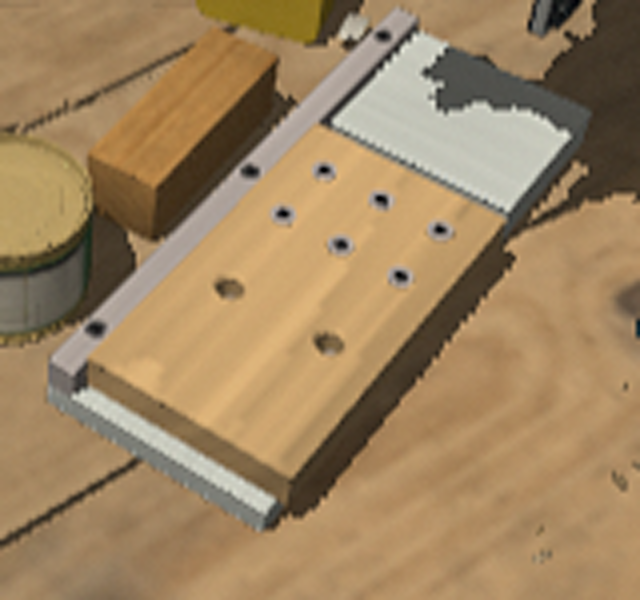

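>>> send_rows --deltas '[[[0.01, 0, 0, 0, 0, 0], [0.04, 0.01, 0, 0, 0, 0], [0.09, 0.013, 0, 0, 0, 0], [0.16, 0.013, 0, 0, 0, 0], [0.24, 0.013, 0.02, 0, 0, 0], [0.32, 0.013, 0.06, 0, 0, 0], [0.38, 0.013, 0.11, 0, 0, 0], [0.42, 0.013, 0.16, 0, 0, 0], [0.435, 0.013, 0.2, 0, 0, 0], [0.44, 0.013, 0.23, 0, 0, 0], [0.44, 0.013, 0.25, 0, 0, 0], [0.44, 0.013, 0.255, 0, 0, 0], [0.44, 0.013, 0.255, 0, 0, 0]]]' --jaw -1

```text
t: 24.0
position: [0.5142, 0.0133, 0.0455]
ee_rot: [[-0.273, 0.962, 0.0], [0.962, 0.273, -0.0], [-0.0, 0.0, -1.0]]
force: [-1.1, 1.3, 1.0]
width: -0.0002
```

>>> send_rows --deltas '[[[0, 0, 0.007, 0, 0, 0], [0, 0, 0.015, 0, 0, 0], [0, 0, 0.022, 0, 0, 0], [0, 0, 0.03, 0, 0, 0], [0, 0, 0.03, 0, 0, 0]]]'

```text
t: 24.62
position: [0.5139, 0.0136, 0.0361]
ee_rot: [[-0.274, 0.962, -0.0], [0.962, 0.274, -0.0], [-0.0, -0.0, -1.0]]
force: [-0.4, 0.7, 0.7]
width: 0.0002
```

>>> send_rows --deltas '[[[0, 0, 0.004, 0, 0, 0], [0, 0, 0.008, 0, 0, 0], [0, 0, 0.012, 0, 0, 0], [0, 0, 0.012, 0, 0, 0]]]'

```text
t: 25.12
position: [0.5141, 0.0137, 0.0331]
ee_rot: [[-0.274, 0.962, 0.0], [0.962, 0.274, 0.001], [0.001, 0.0, -1.0]]
force: [-5.1, 0.1, 12.7]
width: -0.0001
```

>>> send_rows --deltas '[[[0, 0, -0.02, 0, 0, 0], [0.02, 0, -0.04, 0, 0, 0], [0.07, 0, -0.04, 0, 0, 0], [0.12, 0, -0.04, 0, 0, 0], [0.155, 0, -0.035, 0, 0, 0], [0.165, 0, -0.025, 0, 0, 0], [0.165, 0, -0.015, 0, 0, 0], [0.165, 0, -0.008, 0, 0, 0], [0.165, 0, 0, 0, 0, 0], [0.165, 0, 0, 0, 0, 0]]]'

```text
t: 26.38
position: [0.5006, 0.0608, 0.0331]
ee_rot: [[-0.273, 0.962, -0.0], [0.962, 0.273, 0.001], [0.0, 0.0, -1.0]]
force: [-5.1, -0.9, 15.3]
width: -0.0001
```

>>> send_rows --deltas '[[[0, 0, -0.02, 0, 0, 0], [-0.02, 0, -0.04, 0, 0, 0], [-0.08, 0, -0.04, 0, 0, 0], [-0.16, 0, -0.04, 0, 0, 0], [-0.25, 0, -0.04, 0, 0, 0], [-0.34, 0, -0.04, 0, 0, 0], [-0.42, 0, -0.04, 0, 0, 0], [-0.47, 0, -0.035, 0, 0, 0], [-0.49, 0, -0.025, 0, 0, 0], [-0.49, 0, -0.015, 0, 0, 0], [-0.49, 0, -0.008, 0, 0, 0], [-0.49, 0, 0, 0, 0, 0], [-0.49, 0, 0, 0, 0, 0]]]'

```text
t: 28.0
position: [0.5407, -0.0794, 0.0331]
ee_rot: [[-0.275, 0.962, -0.0], [0.962, 0.275, 0.001], [0.001, 0.0, -1.0]]
force: [-4.7, 2.8, 15.0]
width: -0.0001
```

>>> send_rows --deltas '[[[0, 0, -0.02, 0, 0, 0], [0, 0, -0.06, 0, 0, 0], [0, 0, -0.13, 0, 0, 0], [0, 0, -0.22, 0, 0, 0], [0, 0, -0.32, 0, 0, 0], [-0.02, 0, -0.41, 0, 0, 0], [-0.06, 0, -0.48, 0, 0, 0], [-0.11, 0, -0.53, 0, 0, 0], [-0.17, 0, -0.55, 0, 0, 0], [-0.22, 0, -0.56, 0, 0, 0], [-0.25, 0, -0.56, 0, 0, 0], [-0.26, 0, -0.56, 0, 0, 0], [-0.26, 0, -0.56, 0, 0, 0]]]'

```text
t: 29.62
position: [0.5619, -0.1551, 0.2004]
ee_rot: [[-0.274, 0.962, -0.001], [0.962, 0.274, -0.0], [0.0, -0.001, -1.0]]
force: [0.8, 0.3, -0.2]
width: -0.0004
```

Run:
```python
from h import *
np.set_printoptions(precision=4,suppress=True)
s=robot.state();print(s["t"],s["position"],s["force"])
cv2.imwrite("pics/w16.png",robot.read_camera("wrist")[:,:,::-1])
cv2.imwrite("pics/s16.png",cv2.resize(robot.read_camera("scene")[110:300,270:470,::-1],None,fx=3,fy=3,interpolation=cv2.INTER_CUBIC))
```

```text
29.625 [ 0.5619 -0.1551  0.2004] [ 0.7554  0.303  -0.2013]
```

View pics/w16.png

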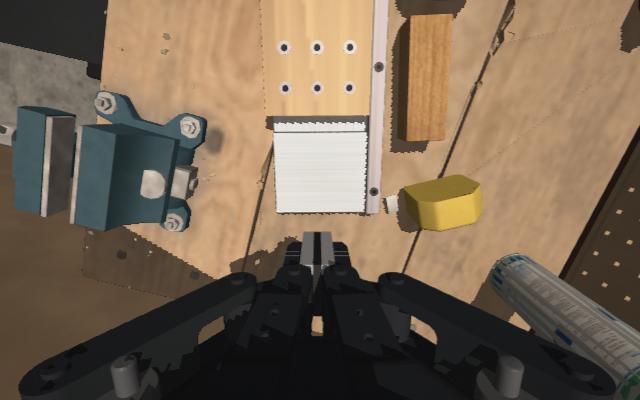

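View pics/s16.png

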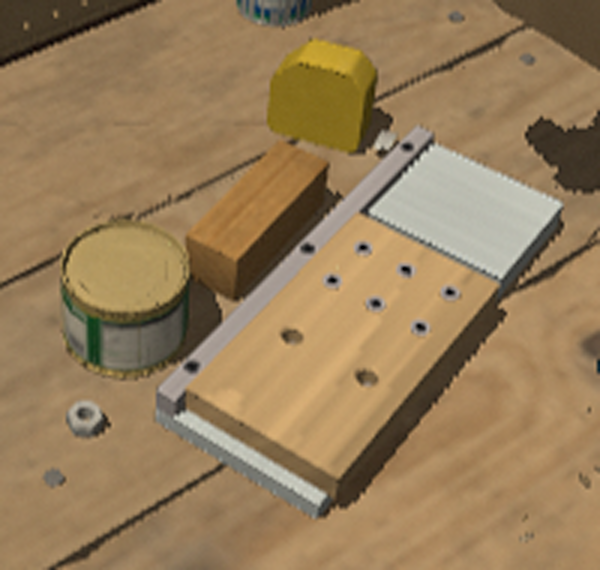

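The pictures show the template flat against the fence. Its tail is past the shelf edge (wrist rows 118–132), and the tin, nut, offcut and tape measure have not moved. I'm handing in.

```bash
python3 -c "
from rig import robot
print(robot.close_job(), robot.state()['t'])"
```

```text
the job is handed in; nothing more can be done
the job is handed in; nothing more can be done
```

The template is seated over both pins and lies flat on the low seat, and I handed the job in at about 30 s of the 58 s allowed.

- **To the fence:** I pushed it from the robot side with two open fingertips. The first push left the tail about 2–4 mm off the fence. A second push nearer the tail brought it flush along its whole length.
- **Along the fence:** I pushed the tail end with both fingertips at about 1–4 N. The tail dropped off the shelf, the holes went over the pins, and the resistance rose to about 8 N.
- **Flatness check:** With the fingers shut I pressed at the holes, the head and the tail with 13–15 N. All three spots stopped at a height of 33.1 mm, against 33 mm expected when fully home.
- **Final pictures:** The template is flush with the fence, its tail a few millimetres past the shelf edge. The tin, offcut, nut and tape measure look unmoved, and the arm is clear of everything.

Two things stood out:
- **Early force spike:** Before I touched anything, a look-around tilt stopped abruptly and showed about 96 N at the wrist, under the 120 N limit. It also took joint 6 to 2.0497 rad, right at its 2.05 limit. I ramped the moves after that.
- **Fence position:** Judged by contact, the fence was about 3 mm off from where I had placed it with the cameras, so I relied on touch.

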